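# Lock the drill jig's strap with the ball-lock pin

### The job

Take the green ball-lock pin from the wooden block by squeezing its two white side keys, and with the keys still squeezed slide it down through the brass bush and the lined-up holes of the drill jig's blue clevis until its flange sits on the bush. Then let go, so that the keys spring out and the balls lock under the clevis. Leave the plain red pin in the block.

Things in the scene. Friction and masses are not known exactly. Their poses are not given: they have to be found in the camera images.
- pin_grip (a point): Loose ball-lock pin (0.15 kg), upright: grip centre, on its axis midway between the two white keys on its green handle. z up the axis; keys face +y and -y, 50 mm over them released, 30 squeezed, each 20 wide, 26 high. Handle top 25 mm above. 34 mm below: underside of a 58 mm flange, 5 thick; under it a 12 mm shank 72 mm long, its last 14 mm tapered to a 5 mm nose, 106 mm below the point.
- pin_key (a joint): Squeeze of the green pin's two linked keys: 0 = released, balls out (32 mm across; they will not go through the hole); 0.010 m = fully squeezed, balls inside the shank. Springs: 2.5 N to start, 6 N fully in; a 20 N grip keeps them in. The balls sit 53 mm below the flange's underside, one below each key. Let go, the keys spring out, unless the balls are still in the clevis hole.
- jig_hole (a point): Fixed drill jig: centre of the brass bush's mouth on its blue clevis, at the rim, 84 mm above the bench; z up, strap runs to -y. Mouth 40 mm, narrowing over 9 mm to 34, then a 28 mm hole; 41 mm from rim to clevis underside, open below. Flange on rim: grip centre 34 mm above this point, balls 7 clear below. Pin may be turned any way. A fixed lamp hangs at x 0.54-0.77, y -0.37 to -0.16, 0.42 m up.
- red_pin (a point): Bystander, to stay: plain pin with a round red 38 mm knob, no keys; this point is the knob's centre. It and the green pin stand nose down, flange on the block's top, in two loose 40 mm holes 100 mm apart (either may be in either) of a fixed wooden block 170 x 66 x 80 mm. Lift a pin straight up 80 mm or more to clear the block. In the block the keys face across its 66 mm width, within 15 degrees.

How it is judged:
By the outcome, as a careful person would: the job done as asked, in the order asked, and still so for the second after the job is handed in, with the robot touching nothing.
It also fails if it takes over 43 s, if anything falls off the work surface, if the arm or the gripper's body presses on something with over 40 N, if the wrist force passes 120 N, or if a joint passes its speed limit or range.

### The arm

A 6-joint arm with a two-finger parallel gripper is mounted at the origin on a cart in front of the work surface, level with it; the furniture and walls round the work are solid. World frame = base frame: x ahead of the robot, y to its left, z up, the work surface at z = 0. Lengths are in mm, angles in rad, forces in N, time in s.
With the tool pointing down it reaches from about 375 to 975 mm from the base axis. Payload 3.8 kg.
Tool frame: the origin (TCP) lies midway between the tips of the shut fingers; the grasp point (between the pads) lies 19 mm behind it; x points along the fingers, y is the direction in which the jaws open and shut, and the axes are right-handed (so a half turn about x gives the same grasp; the last joint's range is limited). The gripper opens to 85 mm and grips with 20 to 120 N. Pads are 22 mm wide; open, the fingers measure 114 mm over their backs; the gripper's body (76 mm by 85 mm) begins 54 mm behind the grasp point. The pads swing forward as they close: fully open they stand 13 mm farther back than shut.
Start: joints at [1.087, 0.264, 1.604, -0, 1.274, -0.037], TCP at [291.652, 608.734, 231.28] pointing down, gripper open.
Joint ranges: [-2.63, 2.63], [-0.94, 2.18], [0.31, 2.57], [-1.31, 4.45], [0, 2.66], [-2.55, 2.55]. Speed limits (rad/s): [2.57, 2.57, 3.14, 3.14, 3.14, 3.14].

### API

Orientations are given as a 3x3 rotation matrix whose columns are the frame's x, y, z axes.
In Python, from cell import manip gives the robot as it stands.
- The arm moves only by the tool jog_arm, never from a script. Its arguments are lists of equal length, an entry for each row: "translation": the shift along the tool's x, y, z in m, a list of three; "dr": the turn, a rotation vector about the tool's x, y, z in rad, a list of three; "fingers": the finger opening in m, from 0 to 0.0854. A call has 1 to 12 rows; each row shifts and turns the commanded pose from where the row before left it, along the tool's axes as they then stand; what a row does not reach is not made up. A row lasts 1/12 s, in which the tool goes at most 41.7 mm and 7.16 degrees, less where a joint would pass 70% of its speed; a pose out of reach is approached as far as the arm can. A call with a gripper value outside its range is refused whole. The fingers move at their own pace and stop on an object; the grip force is fixed at half the most. Time passes only in rows, so rows that do not move let the fingers close. It gives the time, the measured TCP pose, the force and the opening at its end, in the units of the state.
- manip.get_state(): the state, without advancing time (a new reading comes with each control period).
- manip.read_camera(name): name is "side" or "top"; returns a dict with "pixels" (400x640x3 uint8, red, green, blue), "fx", "fy", "cx", "cy" (pixels), "D" ([k1, k2, p1, p2, k3] as OpenCV has them; the pictures are not rectified), "rvec" (rotation vector, rad) and "tvec" (3), from world to camera coordinates, as OpenCV has them. Camera axes: x right, y down, z forward; pixel columns grow to the right and rows downward; lengths in mm; the calibration is good to about 2 mm. A picture is of the moment at which its call begins. There is no depth.
- manip.sign_off(): hands the job in, once; it reports no verdict.
The state is a dict: "time": time; "joint_positions": joint angles; "qvel": joint speeds; "tau": joint torques, N m; "tcp_pos": TCP position; "orientation": TCP orientation; "wrist_force": force on the tool from outside, world axes, zero at the start; "moment": the same for the moment, N m; "gripper_width": finger opening in mm.
Only numpy, scipy, OpenCV 4.12 (cv2) and the standard library are available. Lean on these libraries where they do the work, as an engineer would, in place of code of your own. Each camera call takes 0.05 s, during which the arm holds its last target.

## Working session

There is one attempt and no reset: what is moved stays moved. The work goes in short steps, Python scripts to look and compute and a tool call to move; the robot and the scene stay as the last step left them, time stands still between calls to the robot, and variables do not carry over. Pictures are saved under pics/ and viewed, and the job is handed in when it is done.

Besides the shell and the picture viewer there is one more tool, called after "Emit:" as a command line: name --argument value ..., lists and objects as JSON in quotes. jog_arm: Moves the arm, as the interface text tells. Its arguments: {"type":"object","properties":{"translation":{"type":"array"},"dr":{"type":"array"},"fingers":{"type":"array"}},"required":["translation","dr","fingers"]}

```bash
mkdir -p pics; ls; python3 - <<'E'
from cell import manip
import cv2,pickle
s=manip.get_state(); print(s)
for n in("side","top"):
    c=manip.read_camera(n); pickle.dump(c,open(f'pics/{n}0.pkl','wb')); cv2.imwrite(f'pics/{n}0.png',c['pixels'][:,:,::-1])
    print({k:v for k,v in c.items() if k!='pixels'})
E
```

```text
pics
{'time': 0.0, 'joint_positions': array([ 1.08709171e+00,  2.64778826e-01,  1.60538343e+00,  6.64778395e-06,
        1.27371209e+00, -3.68735802e-02]), 'qvel': array([ 5.94868233e-04, -4.63115558e-04, -1.00679316e-03, -4.13833653e-04,
       -8.98613836e-05,  8.68911972e-04]), 'tau': array([-2.24065494e-03, -5.15098786e+01, -3.67321336e+01, -1.19175738e-04,
        1.27254595e-02, -3.56884890e-06]), 'tcp_pos': array([291.31316453, 608.08106102, 229.93965021]), 'orientation': array([[-1.06675420e-03,  4.32110420e-01,  9.01820075e-01],
       [-2.01697328e-03,  9.01817824e-01, -4.32111727e-01],
       [-9.99997397e-01, -2.27990400e-03, -9.04627808e-05]]), 'wrist_force': array([0.07661108, 0.10525729, 0.51050161]), 'moment': array([ 0.01641965,  0.04070055, -0.00172431]), 'gripper_width': 85.52747486194822}
{'fx': 373.02790135623763, 'fy': 373.02790135623763, 'cx': 319.2201775378021, 'cy': 192.82063386447794, 'D': array([-0.07763638,  0.        ,  0.        ,  0.        ,  0.        ]), 'rvec': array([ 2.10105946, -0.29494518,  0.1550536 ]), 'tvec': array([-439.81890832,  260.79667844,  695.77394527])}
{'fx': 492.92488441463973, 'fy': 492.92488441463973, 'cx': 323.02392728873735, 'cy': 202.59972776124948, 'D': array([-0.00335121,  0.        ,  0.        ,  0.        ,  0.        ]), 'rvec': array([ 2.14363005, -2.08928295,  0.16734288]), 'tvec': array([131.74477398, 525.54059069, 880.54521967])}
```

View pics/side0.png

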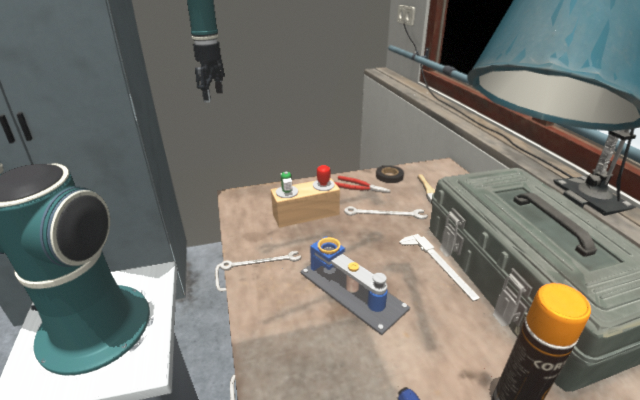

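View pics/top0.png

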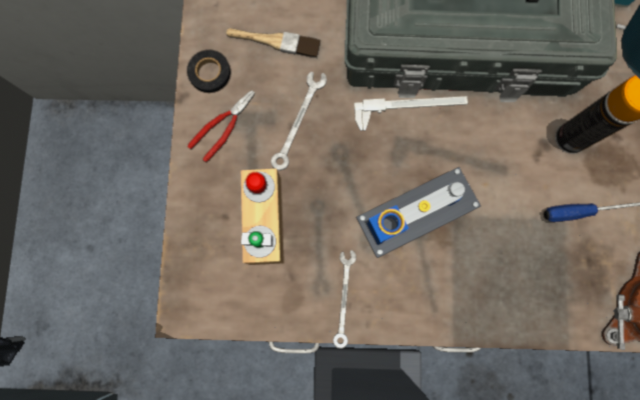

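The side view shows the green pin near (287,183), the red knob near (323,176) and the brass bush near (326,246). In the top view they are at (257,239), (256,183) and (391,222). I'll enlarge these areas.

```bash
python3 - <<'E'
import cv2
s=cv2.imread('pics/side0.png');t=cv2.imread('pics/top0.png')
def crop(im,x,y,w,h,k,n): cv2.imwrite(n,cv2.resize(im[y:y+h,x:x+w],None,fx=k,fy=k,interpolation=cv2.INTER_CUBIC))
crop(s,265,160,80,60,10,'pics/c1.png');crop(t,235,165,60,100,6,'pics/c2.png')
crop(s,300,230,60,45,10,'pics/c3.png');crop(t,360,200,60,45,10,'pics/c4.png')
E
```

```text
(no output)
```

View pics/c1.png

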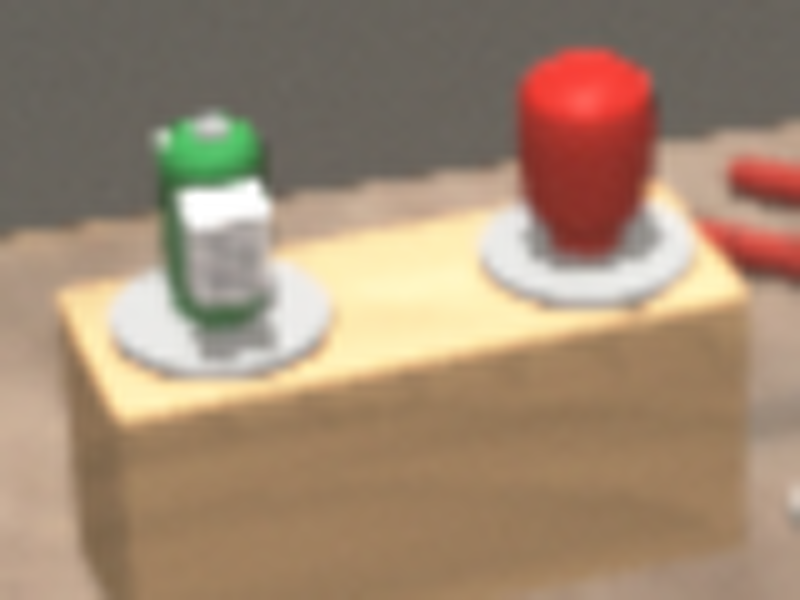

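View pics/c2.png

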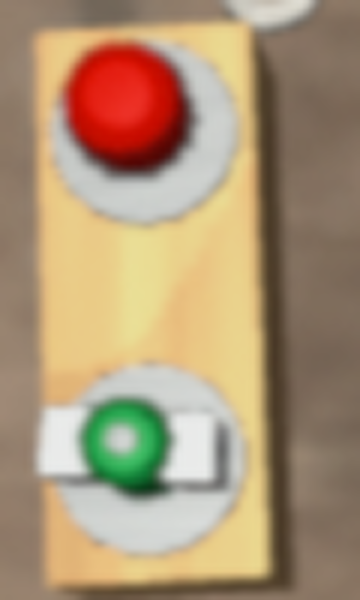

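View pics/c3.png

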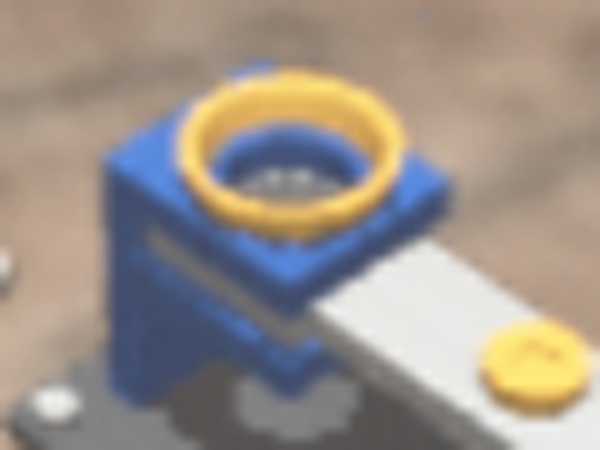

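View pics/c4.png

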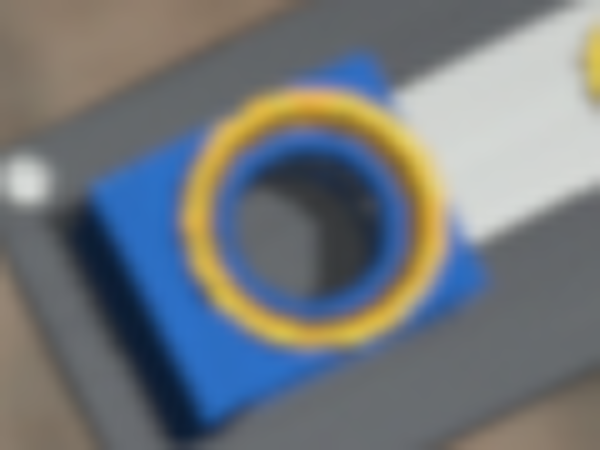

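```bash
cat > h.py <<'E'
import cv2,pickle,numpy as np
def load(n): return pickle.load(open(f'pics/{n}.pkl','rb'))
def ray(c,uv):
    K=np.array([[c['fx'],0,c['cx']],[0,c['fy'],c['cy']],[0,0,1]])
    p=cv2.undistortPoints(np.array([[uv]],float),K,c['D'])[0,0]
    R=cv2.Rodrigues(c['rvec'])[0]; return -R.T@c['tvec'], R.T@np.array([p[0],p[1],1])
def plane(c,uv,z):
    o,d=ray(c,uv); return o+d*(z-o[2])/d[2]
def cp(x,y,k,ox,oy): return ((x+.5)/k-.5+ox,(y+.5)/k-.5+oy)
def tri(c1,u1,c2,u2):
    o1,d1=ray(c1,u1);o2,d2=ray(c2,u2)
    a=np.linalg.lstsq(np.c_[d1,-d2],o2-o1,rcond=None)[0]
    p,q=o1+d1*a[0],o2+d2*a[1]; return (p+q)/2,np.linalg.norm(p-q)
E
python3 - <<'E'
from h import *
np.set_printoptions(precision=1,suppress=True)
s=load('side0');t=load('top0')
P=lambda z,x,y:plane(t,cp(x,y,6,235,165),z)
Q=lambda z,x,y:plane(t,cp(x,y,10,360,200),z)
S=lambda z,x,y:plane(s,cp(x,y,10,265,160),z)
S3=lambda z,x,y:plane(s,cp(x,y,10,300,230),z)
print('flange L R T B',*[P(85,*p) for p in[(55,458),(245,458),(149,363),(149,553)]],P(85,149,458))
print('handle top',P(139,122,438))
print('keys corners',*[P(127,*p) for p in[(42,405),(37,475),(222,414),(217,487)]])
print('block top corners',*[P(80,*p) for p in[(35,33),(252,25),(272,577),(48,587)]])
print('red flange',P(85,146,132),'red top')
print('hole LRTB',*[Q(84,*p) for p in[(182,220),(447,220),(313,88),(313,350)]],Q(84,314,219))
print('side flange',*[S(85,*p) for p in[(108,315),(330,312),(220,315),(220,250)]],S(139,212,122))
print('side hole',*[S3(84,*p) for p in[(178,150),(407,150),(293,68),(290,228),(292,148)]])
print('cams',ray(s,(0,0))[0],ray(t,(0,0))[0])
E
```

```text
flange L R T B [442.3 284.4  85. ] [443.7 227.6  85. ] [471.5 257.7  85. ] [414.8 254.8  85. ] [443.  256.3  85. ]
handle top [443.  255.9 139. ]
keys corners [453.2 281.2 127. ] [433.1 281.5 127. ] [451.9 229.6 127. ] [431.1 230.1 127. ]
block top corners [573.8 298.9  80. ] [577.9 232.   80. ] [408.9 218.5  80. ] [404.2 285.3  80. ]
red flange [542.4 262.2  85. ] red top
hole LRTB [483.3  45.   84. ] [484.5  -2.4  84. ] [508.   21.6  84. ] [460.5  21.5  84. ] [484.1  21.4  84. ]
side flange [414.2 264.1  85. ] [469.7 249.2  85. ] [442.  255.8  85. ] [448.7 288.8  85. ] [443.8 260.1 139. ]
side hole [460.9  26.1  84. ] [506.8  12.6  84. ] [492.1  45.8  84. ] [476.1  -4.3  84. ] [484.  20.  84.]
cams [ 303.3 -561.9  581.2] [355.5 122.1 963.1]
```

Emit:
jog_arm --translation '[[0, -0.023, 0.0263], [0, -0.023, 0.0263], [0, -0.023, 0.0263], [0, -0.023, 0.0263], [0, -0.023, 0.0263], [0, -0.023, 0.0263], [0, -0.023, 0.0263], [0, -0.023, 0.0263], [0, -0.023, 0.0263], [0, -0.023, 0.0263], [0, -0.023, 0.0263], [0, 0, 0]]' --dr '[[0, 0, 0], [0, 0, 0], [0, 0, 0], [0, 0, 0], [0, 0, 0], [0, 0, 0], [0, 0, 0], [0, 0, 0], [0, 0, 0], [0, 0, 0], [0, 0, 0], [-0.1, 0, 0]]' --fingers '[0.085, 0.085, 0.085, 0.085, 0.085, 0.085, 0.085, 0.085, 0.085, 0.085, 0.085, 0.085]'

```text
time: 1.1
tcp_pos: [444.8, 250.4, 230.8]
orientation: [[0.0, 0.343, 0.939], [-0.003, 0.939, -0.343], [-1.0, -0.003, 0.002]]
wrist_force: [-0.1, 0.4, -0.4]
gripper_width: 85.1
```

Emit:
jog_arm --translation '[[0, 0, 0], [0, 0, 0], [0, 0, 0], [0, 0, 0], [0, 0, 0], [0, 0, 0]]' --dr '[[-0.1, 0, 0], [-0.1, 0, 0], [-0.115, 0, 0], [0, 0, 0], [0, 0, 0], [0, 0, 0]]' --fingers '[0.085, 0.085, 0.085, 0.085, 0.085, 0.085]'

```text
time: 1.6
tcp_pos: [443.0, 255.5, 231.0]
orientation: [[-0.0, 0.034, 0.999], [-0.0, 0.999, -0.034], [-1.0, -0.0, -0.0]]
wrist_force: [-0.2, 0.3, 0.4]
gripper_width: 84.7
```

Emit:
jog_arm --translation '[[0.02, 0, 0], [0.03, 0, 0], [0.03, 0, 0], [0.025, 0, 0], [0.02, 0, 0], [0.01, 0, 0], [0, 0, 0], [0, 0, 0], [0, 0, 0]]' --dr '[[0, 0, 0], [0, 0, 0], [0, 0, 0], [0, 0, 0], [0, 0, 0], [0, 0, 0], [0, 0, 0], [0, 0, 0], [0, 0, 0]]' --fingers '[0.085, 0.085, 0.085, 0.085, 0.085, 0.085, 0.085, 0.085, 0.085]'

```text
time: 2.35
tcp_pos: [444.4, 256.3, 97.8]
orientation: [[0.002, 0.032, 0.999], [0.001, 0.999, -0.032], [-1.0, 0.001, 0.002]]
wrist_force: [-0.4, 1.0, 0.2]
gripper_width: 85.1
```

```bash
cat > snap.py <<'E'
import sys,cv2,pickle
from cell import manip
n,cam,x,y,w,h,k=sys.argv[1],sys.argv[2],*map(int,sys.argv[3:8])
c=manip.read_camera(cam); pickle.dump(c,open(f'pics/{n}.pkl','wb'))
im=c['pixels'][:,:,::-1]
cv2.imwrite(f'pics/{n}.png',cv2.resize(im[y:y+h,x:x+w],None,fx=k,fy=k,interpolation=cv2.INTER_CUBIC))
E
python3 snap.py g1 side 245 140 100 75 8
```

```text
(no output)
```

View pics/g1.png

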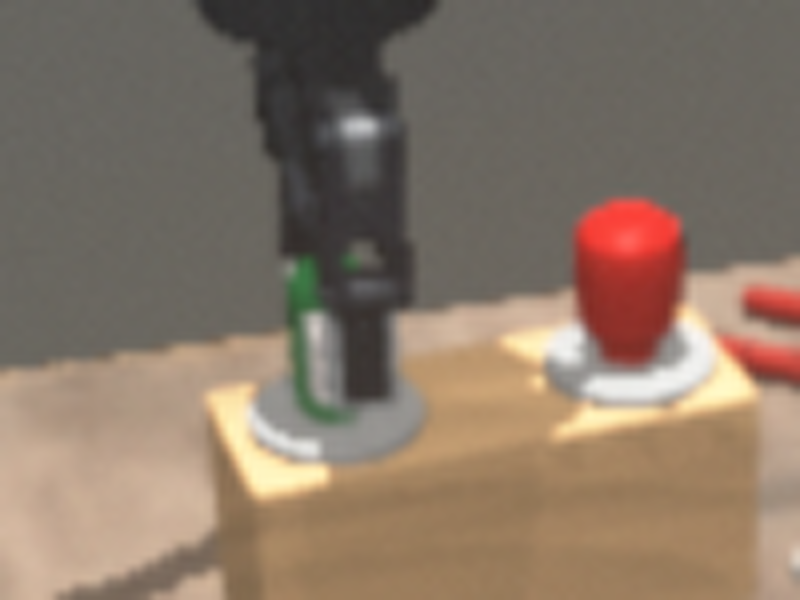

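The fingers straddle the green handle at (325,330) in the crop, and the near finger is at (370,350), clear of the flange. I'll close now.

Emit:
jog_arm --translation '[[0.002, 0, -0.001], [0, 0, 0], [0, 0, 0], [0, 0, 0], [0, 0, 0], [0, 0, 0], [0, 0, 0], [0, 0, 0], [0, 0, 0], [0, 0, 0], [0, 0, 0], [0, 0, 0]]' --dr '[[0, 0, 0], [0, 0, 0], [0, 0, 0], [0, 0, 0], [0, 0, 0], [0, 0, 0], [0, 0, 0], [0, 0, 0], [0, 0, 0], [0, 0, 0], [0, 0, 0], [0, 0, 0]]' --fingers '[0.0, 0.0, 0.0, 0.0, 0.0, 0.0, 0.0, 0.0, 0.0, 0.0, 0.0, 0.0]'

```text
time: 3.4
tcp_pos: [443.6, 256.1, 96.5]
orientation: [[0.003, 0.032, 0.999], [0.001, 0.999, -0.032], [-1.0, 0.001, 0.003]]
wrist_force: [-1.2, -2.3, 9.8]
gripper_width: 26.5
```

```bash
python3 snap.py g2 side 245 140 100 75 8; python3 -c "
from cell import manip;s=manip.get_state();print(s['gripper_width'],s['wrist_force'],s['tcp_pos'])"
```

```text
25.81880247303015 [-1.84487905 -2.65150545 10.14935528] [443.59898449 256.11204546  96.52103847]
```

View pics/g2.png

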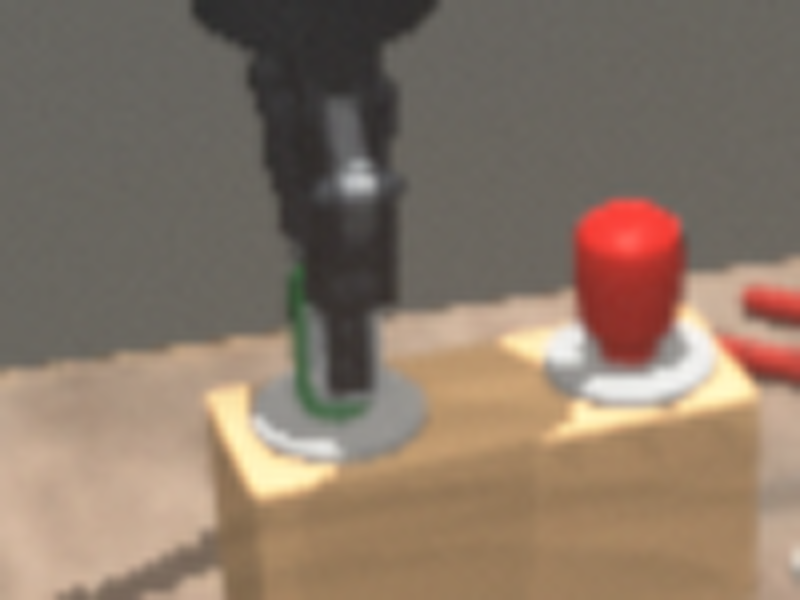

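Emit:
jog_arm --translation '[[-0.005, 0, 0], [-0.01, 0, 0], [-0.015, 0, 0], [-0.015, 0, 0], [-0.015, 0, 0], [-0.015, 0, 0], [-0.015, 0, 0], [-0.015, 0, 0], [-0.01, 0, 0], [-0.005, 0, 0], [0, 0, 0], [0, 0, 0]]' --dr '[[0, 0, 0], [0, 0, 0], [0, 0, 0], [0, 0, 0], [0, 0, 0], [0, 0, 0], [0, 0, 0], [0, 0, 0], [0, 0, 0], [0, 0, 0], [0, 0, 0], [0, 0, 0]]' --fingers '[0.0, 0.0, 0.0, 0.0, 0.0, 0.0, 0.0, 0.0, 0.0, 0.0, 0.0, 0.0]'

```text
time: 4.45
tcp_pos: [442.0, 255.5, 213.9]
orientation: [[-0.0, 0.032, 0.999], [-0.0, 0.999, -0.032], [-1.0, -0.0, -0.0]]
wrist_force: [-0.1, 0.4, -1.8]
gripper_width: 26.4
```

```bash
python3 snap.py g3 side 245 110 100 75 8;python3 snap.py g3t top 210 150 100 75 8;
```

```text
(no output)
```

View pics/g3.png

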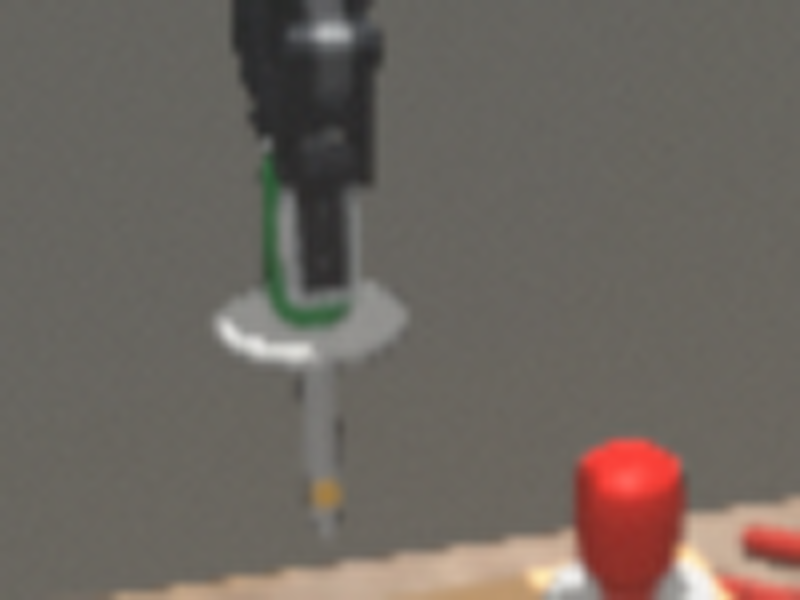

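View pics/g3t.png

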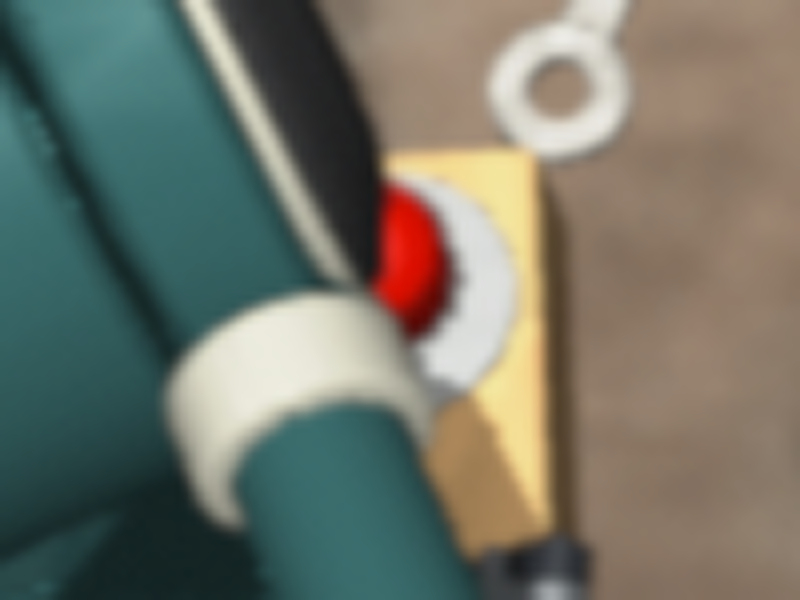

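The pin is lifted, the ball at (326,493) sits flush in the shank, and the red pin is still in its hole. Next I'll check the pin's axis and tilt.

```bash
python3 - <<'E'
from h import *
np.set_printoptions(precision=1,suppress=True)
s=load('g3')
o,_=ray(s,(0,0))
K=np.array([[s['fx'],0,s['cx']],[0,s['fy'],s['cy']],[0,0,1]])
def proj(p): 
    u=cv2.projectPoints(np.array([p],float),s['rvec'],s['tvec'],K,s['D'])[0][0,0]; return (u-[245,110]+.5)*8-.5
for nm,z in(('flange top',202.4),('fl under',197.4),('ball(front y-6)',144.4),('nose',125.4)):
    print(nm,proj((442,255.5,z)),proj((442,249.5,z)))
print('rim L/R',proj((442-28.8,255.5-0,202.4)),proj((442+28.8,255.5,202.4)))
E
```

```text
flange top [315.6 320.2] [319.4 328.2]
fl under [316.5 335.2] [320.3 343.3]
ball(front y-6) [325.9 489.6] [329.7 498.3]
nose [329.2 542.9] [333.  551.7]
rim L/R [221.4 331.9] [408.5 308.6]
```

Emit:
jog_arm --translation '[[0, -0.013, 0.003], [0, -0.026, 0.0055], [0, -0.026, 0.0055], [0, -0.026, 0.0055], [0, -0.026, 0.0055], [0, -0.026, 0.0055], [0, -0.026, 0.0055], [0, -0.026, 0.0055], [0, -0.026, 0.0055], [0, -0.012, 0.003], [0, 0, 0], [0, 0, 0]]' --dr '[[0, 0, 0], [0, 0, 0], [0, 0, 0], [0, 0, 0], [0, 0, 0], [0, 0, 0], [0, 0, 0], [0, 0, 0], [0, 0, 0], [0, 0, 0], [0, 0, 0], [0, 0, 0]]' --fingers '[0.0, 0.0, 0.0, 0.0, 0.0, 0.0, 0.0, 0.0, 0.0, 0.0, 0.0, 0.0]'

```text
time: 5.55
tcp_pos: [484.2, 20.7, 213.2]
orientation: [[-0.002, 0.034, 0.999], [0.0, 0.999, -0.034], [-1.0, 0.0, -0.002]]
wrist_force: [-0.6, 0.4, -1.0]
gripper_width: 26.3
```

Emit:
jog_arm --translation '[[0.02, 0, 0], [0.01, 0, 0], [0, 0, 0], [0, 0, 0]]' --dr '[[0, 0, 0], [0, 0, 0], [0, 0, 0], [0, 0, 0]]' --fingers '[0.0, 0.0, 0.0, 0.0]'

```text
time: 5.88
tcp_pos: [483.5, 21.9, 183.0]
orientation: [[-0.003, 0.031, 1.0], [0.0, 1.0, -0.031], [-1.0, 0.0, -0.003]]
wrist_force: [0.5, 0.3, -0.6]
gripper_width: 26.1
```

```bash
python3 snap.py j1 side 280 170 100 100 6;python3 snap.py j1t top 340 180 100 75 8
```

```text
(no output)
```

View pics/j1.png

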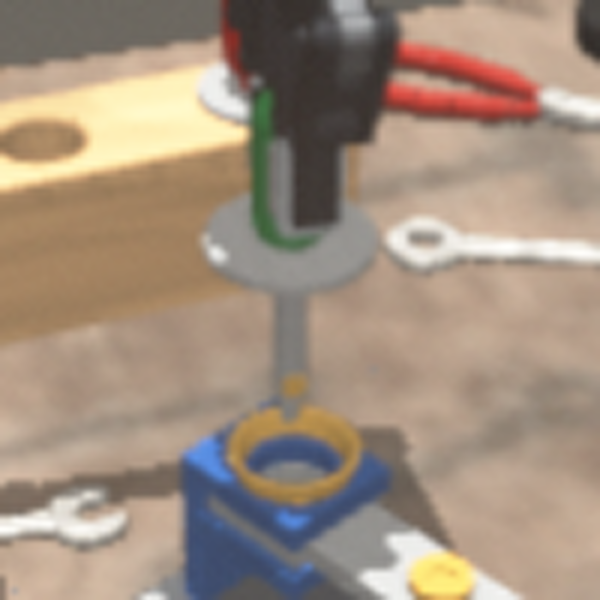

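View pics/j1t.png

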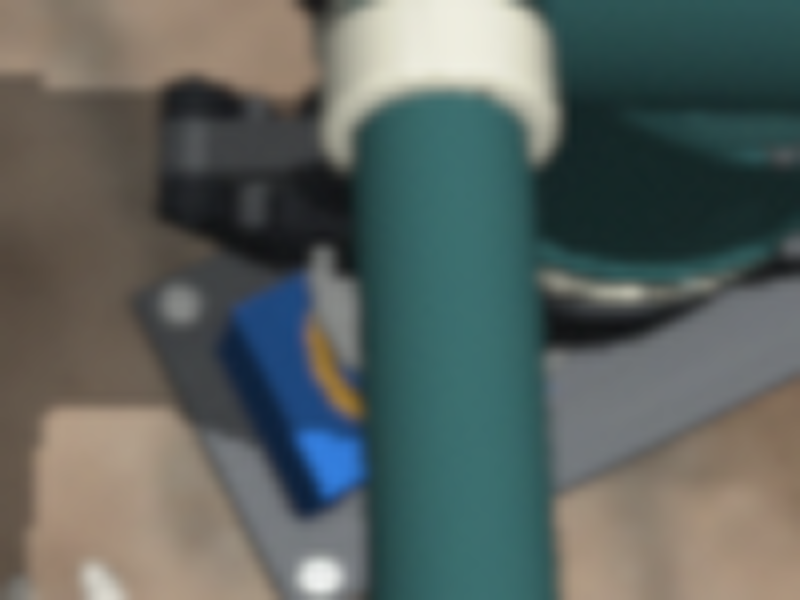

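The nose at (290,418) is over the bush mouth centred at (296,453), about 2 mm towards -x and well within clearance. I'll lower the pin with a small x correction.

Emit:
jog_arm --translation '[[0.005, -0.0005, 0.001], [0.01, 0, 0], [0.01, 0, 0], [0.01, 0, 0], [0.01, 0, 0], [0.01, 0, 0], [0.01, 0, 0], [0.008, 0, 0], [0, 0, 0], [0, 0, 0]]' --dr '[[0, 0, 0], [0, 0, 0], [0, 0, 0], [0, 0, 0], [0, 0, 0], [0, 0, 0], [0, 0, 0], [0, 0, 0], [0, 0, 0], [0, 0, 0]]' --fingers '[0.0, 0.0, 0.0, 0.0, 0.0, 0.0, 0.0, 0.0, 0.0, 0.0]'

```text
time: 6.82
tcp_pos: [485.2, 20.6, 110.5]
orientation: [[-0.002, 0.032, 0.999], [0.0, 0.999, -0.032], [-1.0, -0.0, -0.002]]
wrist_force: [-0.1, 0.6, -1.2]
gripper_width: 26.0
```

Emit:
jog_arm --translation '[[0.003, 0, 0], [0.003, 0, 0], [0.002, 0, 0], [0, 0, 0], [0, 0, 0]]' --dr '[[0, 0, 0], [0, 0, 0], [0, 0, 0], [0, 0, 0], [0, 0, 0]]' --fingers '[0.0, 0.0, 0.0, 0.0, 0.0]'

```text
time: 7.23
tcp_pos: [485.8, 20.6, 103.3]
orientation: [[0.0, 0.032, 0.999], [-0.0, 0.999, -0.032], [-1.0, -0.0, 0.0]]
wrist_force: [-0.6, -0.4, -1.3]
gripper_width: 26.1
```

```bash
python3 snap.py j2 side 280 180 100 100 6
```

```text
(no output)
```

View pics/j2.png

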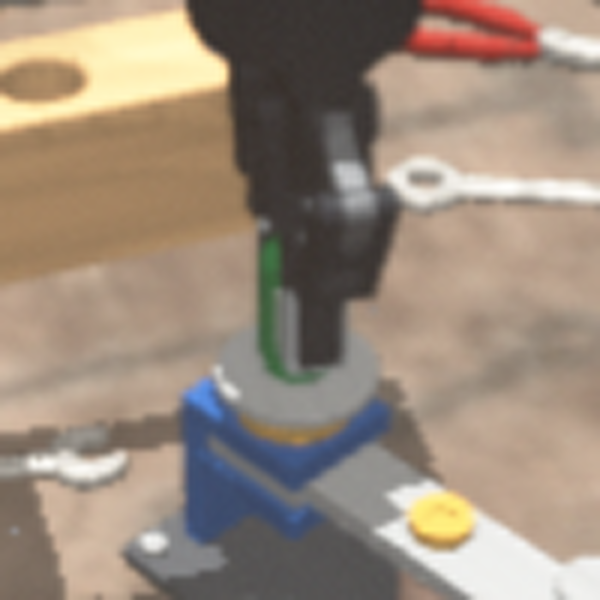

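The flange, centred at (297,378), is just above the brass rim, visible at (295,433). There's no contact force yet, so I'll inch down.

Emit:
jog_arm --translation '[[0.001, 0, 0], [0.001, 0, 0], [0, 0, 0], [0, 0, 0]]' --dr '[[0, 0, 0], [0, 0, 0], [0, 0, 0], [0, 0, 0]]' --fingers '[0.0, 0.0, 0.0, 0.0]'

```text
time: 7.62
tcp_pos: [485.7, 20.6, 101.2]
orientation: [[-0.0, 0.032, 0.999], [0.0, 0.999, -0.032], [-1.0, 0.0, -0.0]]
wrist_force: [-0.4, -0.2, -1.8]
gripper_width: 26.0
```

Emit:
jog_arm --translation '[[0.001, 0, 0], [0, 0, 0], [0, 0, 0]]' --dr '[[0, 0, 0], [0, 0, 0], [0, 0, 0]]' --fingers '[0.0, 0.0, 0.0]'

```text
time: 7.87
tcp_pos: [486.0, 20.6, 100.6]
orientation: [[0.0, 0.032, 0.999], [-0.0, 0.999, -0.032], [-1.0, 0.0, 0.0]]
wrist_force: [-0.5, 0.4, 0.5]
gripper_width: 26.3
```

Emit:
jog_arm --translation '[[0.001, 0, 0], [0, 0, 0], [0, 0, 0]]' --dr '[[0, 0, 0], [0, 0, 0], [0, 0, 0]]' --fingers '[0.0, 0.0, 0.0]'

```text
time: 8.12
tcp_pos: [486.0, 20.6, 100.5]
orientation: [[0.0, 0.032, 0.999], [-0.0, 0.999, -0.032], [-1.0, -0.0, 0.0]]
wrist_force: [-4.4, -0.1, 8.0]
gripper_width: 26.2
```

Contact is 8 N at TCP z 100.5, which is the predicted seated height. I'll open now.

Emit:
jog_arm --translation '[[0, 0, 0], [0, 0, 0], [0, 0, 0], [0, 0, 0], [0, 0, 0], [0, 0, 0], [0, 0, 0], [0, 0, 0], [0, 0, 0], [0, 0, 0], [0, 0, 0], [0, 0, 0]]' --dr '[[0, 0, 0], [0, 0, 0], [0, 0, 0], [0, 0, 0], [0, 0, 0], [0, 0, 0], [0, 0, 0], [0, 0, 0], [0, 0, 0], [0, 0, 0], [0, 0, 0], [0, 0, 0]]' --fingers '[0.085, 0.085, 0.085, 0.085, 0.085, 0.085, 0.085, 0.085, 0.085, 0.085, 0.085, 0.085]'

```text
time: 9.12
tcp_pos: [485.8, 20.6, 99.3]
orientation: [[-0.0, 0.032, 0.999], [-0.0, 0.999, -0.032], [-1.0, -0.0, -0.0]]
wrist_force: [-0.4, 0.5, -0.0]
gripper_width: 85.3
```

```bash
python3 snap.py j3 side 280 180 100 100 6
```

```text
(no output)
```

View pics/j3.png

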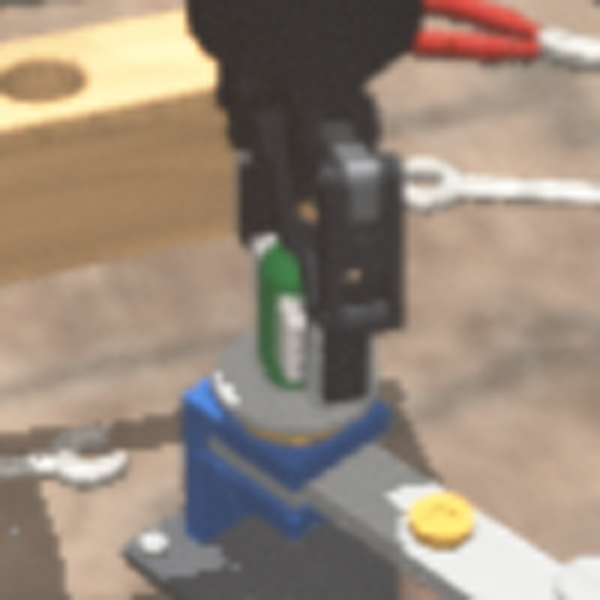

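The keys have sprung out: the near key is at (292,335) and the far one at (262,242). I'll lift straight up and back off so the top camera can see.

Emit:
jog_arm --translation '[[-0.01, 0, 0], [-0.02, 0, 0], [-0.025, 0, 0], [-0.03, 0, 0], [-0.03, 0, 0], [-0.03, 0, 0], [-0.025, 0, 0], [0, 0.03, 0], [0, 0.035, 0], [0, 0.035, 0], [0, 0.035, 0], [0, 0.035, 0]]' --dr '[[0, 0, 0], [0, 0, 0], [0, 0, 0], [0, 0, 0], [0, 0, 0], [0, 0, 0], [0, 0, 0], [0, 0, 0], [0, 0, 0], [0, 0, 0], [0, 0, 0], [0, 0, 0]]' --fingers '[0.085, 0.085, 0.085, 0.085, 0.085, 0.085, 0.085, 0.085, 0.085, 0.085, 0.085, 0.085]'

```text
time: 10.17
tcp_pos: [491.1, 192.0, 270.5]
orientation: [[0.001, 0.032, 0.999], [0.0, 0.999, -0.032], [-1.0, 0.0, 0.001]]
wrist_force: [1.2, 0.6, 0.6]
gripper_width: 85.2
```

Emit:
jog_arm --translation '[[0, 0.035, 0], [0, 0.02, 0], [0, 0, 0], [0, 0, 0], [0, 0, 0]]' --dr '[[0, 0, 0], [0, 0, 0], [0, 0, 0], [0, 0, 0], [0, 0, 0]]' --fingers '[0.085, 0.085, 0.085, 0.085, 0.085]'

```text
time: 10.58
tcp_pos: [492.8, 245.0, 269.6]
orientation: [[0.0, 0.031, 1.0], [-0.001, 1.0, -0.031], [-1.0, -0.001, 0.0]]
wrist_force: [0.8, -0.0, 0.2]
gripper_width: 85.3
```

```bash
python3 snap.py k1 side 260 160 120 100 6; python3 snap.py k1t top 360 190 70 60 10
```

```text
(no output)
```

View pics/k1.png

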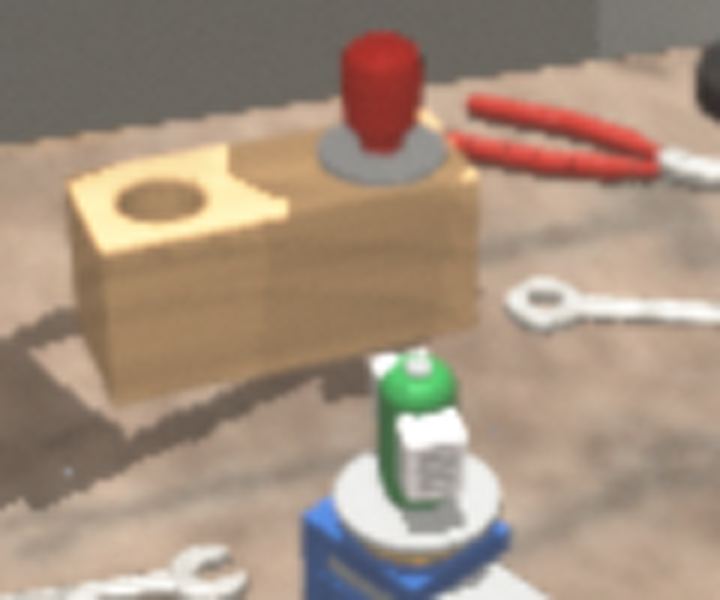

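View pics/k1t.png

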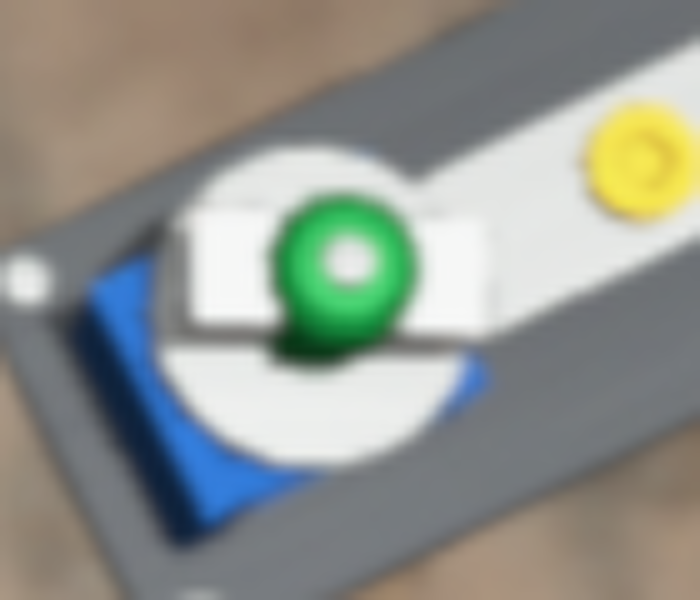

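```bash
python3 - <<'E'
from h import *
np.set_printoptions(precision=1,suppress=True)
t=load('k1t');s=load('k1')
f=cp(315,306,10,360,190);h=cp(345,268,10,360,190)
print(plane(t,f,89),plane(t,h,143))
print('fl width',plane(t,cp(155,306,10,360,190),89)-plane(t,cp(472,306,10,360,190),89))
print('key width',plane(t,cp(187,270,10,360,190),131)-plane(t,cp(490,275,10,360,190),131))
print(tri(t,h,s,cp(418,362,6,260,160)),tri(t,f,s,cp(417,497,6,260,160)))
E
```

```text
[485.7  21.8  89. ] [484.2  23.  143. ]
fl width [-1.4 56.5  0. ]
key width [-0.4 51.4  0. ]
(array([484.8,  23. , 144.3]), np.float64(1.4894420762864176)) (array([485.6,  21.7,  87.6]), np.float64(0.7431857052741078))
```

The flange top is at about 88–89 mm (89 expected), the pin is upright, and the keys measure about 51 mm across, so they are released. I'm handing it in.

```bash
python3 -c "
from cell import manip
print(manip.sign_off())"
```

```text
the job is handed in; nothing more can be done
None
```

I took the green pin from the block by squeezing its keys and slid it down through the bush and clevis with the keys still squeezed. I let go once its flange sat on the rim, at about 8 N contact. The arm was then lifted clear, and I handed the job in at about 10.7 s.

- **Final camera checks:** the pin stands upright at about (485, 22) mm. Its flange top measures about 88–89 mm against 89 expected. The keys measure about 51 mm across, so they are released.
- **Red pin:** it is still in its hole in the block.
- **Not seen directly:** the balls under the clevis were hidden from the cameras, so I inferred the lock from the sprung-out keys.
- **One disagreement:** the gripper read about 26 mm while squeezing, against the 30 mm stated. The pictures showed the ball facing the camera flush in the shank, so I went on.

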